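# Dial the chest padlock open and show it

## Task

The big brass dial padlock for the tool chest lies locked in its wooden holder. Turn its dial, click by click, until the pointed end of the bar grip stands at the little steel stud beside the shackle; pull the shackle out of the lock as far as it goes while the lock lies in the holder. Then take the lock by its body, lift it out and finish while holding it up, open, level with the dial facing up and at least 20 cm above the bench; do not let go, and leave the other things on the bench where they are.

Things in the scene. Friction and masses are not known exactly. Their poses are not given: they have to be found in the camera images.
- holder: Plywood holder fixed to the bench, 92 (x) x 82 (y) x 40 mm high; origin on the bench under its centre, x as the lock's. The lock's underside rests 30 mm above the bench, 1 mm play inside low end fences and four 10 mm high corner ears. Between the ears (x within +-28 mm) it is only 52 mm wide: fingers can go down along the lock's sides there. The shackle passes above the 7 mm fence at -x.
- lock_center (a point): Centre of the brass lock body, a block 72 (x) x 64 (y) x 30 mm (z), 0.55 to 0.8 kg with dial and shackle, lying dial up on the holder. x points away from the shackle, z up out of the dial face. To lift, grip it across y (64 mm) at the middle of its length; the dial's grip reaches 40 mm above this centre.
- dial_grip (a point): On the dial's vertical axis (lock's centre), 16 mm above the lock's top face, half-way up the bar grip. The bar is 12 mm wide with parallel sides, about 43 mm long, from 5 to 25 mm above the lock's top face, on a disc of 44 mm diameter, 5.5 mm high. The bar runs along this frame's x; its pointed end is at -x, the square end at +x.
- dial (a joint): Dial angle, rad, positive anticlockwise seen from above. 0: pointed end at the stud, toward the shackle; the shackle is free within about 0.12 of it. It starts 2 to 4 clicks clockwise, near -1.05, -1.57 or -2.09. A sprung pawl clicks into a notch every 0.524 rad (30 degrees) and holds it there; about 0.1 N m turns it out. Stops at -2.9 and 0.5.
- shackle_bow (a point): Middle of the shackle's straight cross-bar, 90 mm from the lock's centre along its -x when shut, 45 mm above the bench; axes as the lock's. Steel U of 9 mm round bar, 40 mm clear between the legs; the bar runs along y, straight for 28 mm. There is 40 mm free between bar and holder for a finger, with bare bench below.
- shackle (a joint): How far the shackle is drawn out, m, along the lock's -x: 0 shut, 0.022 at its stop. When free it slides with 3 N of friction and stays where it is left; with the dial elsewhere it is blocked within 2 mm.
- glue: White glue bottle, 60 mm diameter, 170 mm tall, standing; bystander. Origin at its foot.
- offcut: Wood offcut 45 x 110 x 28 mm; bystander. Origin under its centre.
- pencil: Pencil, 160 mm long along x, 8 mm thick; bystander.
- screw_jar: Jar of 60 mm diameter, 65 mm tall, standing; bystander. Origin at its foot.
- key_padlock: Small key padlock without a dial, 30 x 40 x 18 mm body; bystander. Origin under its centre.
- screwdriver: Screwdriver 200 mm long along x; bystander.
- hammer: Hammer 260 mm long along x; bystander.

How it is judged (in metres and radians):
On the way, in this order (a step that is already met when the one before it is completed fails the run):
1. the dial is turned to the stud while the shackle is still shut (value of joint dial between -0.15 and 0.15 rad and value of joint shackle below 0.006 m), for 0.1 s.
2. the shackle is pulled out while the lock lies in the holder (value of joint shackle above 0.018 m and distance between lock_center and holder below 0.055 m), for 0.2 s.
At the end, for the whole second after the job is handed in: The robot still grips the lock and holds it still, nothing else carrying it: its centre more than 0.19 m above the bench, dial face up within 0.3 rad of level, shackle drawn out more than 16 mm of its 22 mm (height (world z) of lock_center above 0.19 m and angle between lock_center's own z axis and vertical below 0.3 rad and value of joint shackle above 0.016 m and contact force between the fingers and lock above 2 N and contact force between lock and holder below 0.1 N and linear speed of lock below 0.05 m/s); the arm keeps its last pose, push and grip.
It fails at once if a bystander was moved more than 4 cm (distance of any of glue, offcut, pencil, screw_jar, key_padlock, screwdriver, hammer from where it was at the start of the episode above 0.04 m).
It also fails if it takes over 67 s, if anything falls off the work surface, if the arm or the gripper's body presses on something with over 40 N, if the wrist force passes 120 N, or if a joint passes its speed limit or range.

## Robot

A 7-joint arm with a two-finger parallel gripper is mounted at the origin on the work surface. World frame = base frame: x ahead of the robot, y to its left, z up, the work surface at z = 0. Lengths are in mm, angles in rad, forces in N, time in s.
With the tool pointing down it reaches from about 400 to 925 mm from the base axis. Payload 5.6 kg.
Tool frame: the origin (TCP) lies midway between the tips of the shut fingers; the grasp point (between the pads) lies 19 mm behind it; z points along the fingers, y is the direction in which the jaws open and shut (so a half turn about z gives the same grasp; the last joint's range is limited). The gripper opens to 85 mm and grips with 20 to 120 N. Pads are 22 mm wide; open, the fingers measure 114 mm over their backs; the gripper's body (76 mm by 85 mm) begins 54 mm behind the grasp point. The pads swing forward as they close: fully open they stand 13 mm farther back than shut.
Start: joints at [-1.351, 0.468, -0.012, 1.603, 0.006, 1.071, -0.056], TCP at [168.901, 627.679, 231.29] pointing down, gripper open.
Joint ranges: [-2.53, 2.53], [-0.31, 2.02], [-1.57, 1.55], [0.28, 2.44], [-1.29, 4.43], [0.15, 1.84], [-2.92, 2.92]. Speed limits (rad/s): [2.57, 2.57, 3.14, 3.14, 3.14, 3.14, 3.14].

## Interface

Orientations are given as a unit quaternion [x, y, z, w].
In Python, from bench import arm gives the robot as it stands.
- The arm moves only by the tool arm_command, never from a script. Its argument "steps" is a list that holds one entry, the list of rows, each a list of 4 numbers: the shift along the tool's x, y, z in m, then the turn about the tool's z in units of 6 degrees (1.0 is 6 degrees). A call has 1 to 20 rows; each row shifts and turns the commanded pose from where the row before left it, along the tool's axes as they then stand; what a row does not reach is not made up. A row lasts 1/10 s, in which the tool goes at most 50 mm and 8.59 degrees, less where a joint would pass 70% of its speed; a pose out of reach is approached as far as the arm can. A call is refused whole if a number of a shift passes 0.05 or a number of a turn 1, either way. A call with a gripper value outside its range is refused whole. "claw" is the finger opening in m, from 0 to 0.0854, set as the call begins (left out, the last holds). The fingers move at their own pace and stop on an object; "newtons" is the grip in N (left out, the last holds). Time passes only in rows, so rows that do not move let the fingers close. It gives the time, the measured TCP pose, the force and the opening at its end, in the units of the state.
- arm.read_state(): the state, without advancing time (a new reading comes with each control period).
- arm.grab_frame(name): name is "side" or "top"; returns the picture (400x640x3 uint8, blue, green, red); there is no depth.
- arm.calibration(name): a dict with "camera_matrix" (3x3 intrinsics, pixels), "k1" (the pictures are not rectified: a ray, as slopes to the right and down, at radius r is drawn at 1 + k1 r^2 times it, then the intrinsics apply), "view" (4x4, takes a point from world to camera coordinates). Camera axes: x right, y up, looking along -z (the intrinsics and any distortion apply to the point x, -y, -z); pixel columns grow to the right and rows downward; lengths in mm; the calibration is good to about 2 mm. A picture is of the moment at which its call begins. calibration takes no time and is no camera call.
- arm.hand_in(): hands the job in, once; it reports no verdict.
Trained networks look in the newest picture that a camera, given by its name, has taken for a name from the list of things; names that differ only in an ending like _2 or _b are one class to them, and where a whole thing is asked for, a point or a joint stands for the part that bears it (a point fixed in the world has none). Each returns a list of dicts, best first, with "confidence" (0 to 1); they miss things now and then, are a little off and sometimes report something else, mostly with a low value. They report only what shows in the picture. A call takes as long as a camera call.
- arm.cut_out(camera, query): "pixels" (400x640 bool, what is visible of it) and "box" ([centre column, centre row, width, height] as shares, 0 to 1, of the picture: columns of its width, rows of its height, round what is visible of it).
- arm.tip_of(camera, query): "xy" ([column, row] as shares, 0 to 1, of the picture: columns of its width, rows of its height: a listed point, or the origin of a listed thing).
The state is a dict: "clock": time; "joint_pos": joint angles; "qvel": joint speeds; "effort": joint torques, N m; "ee_pos": TCP position; "ee_rot": TCP orientation; "contact_force": force on the tool from outside, world axes, zero at the start; "moment": the same for the moment, N m; "grip_width": finger opening in mm.
Only numpy, scipy, OpenCV 4.12 (cv2) and the standard library are available. Lean on these libraries where they do the work, as an engineer would, in place of code of your own. Each camera call takes 0.05 s, during which the arm holds its last target.

## Working session

There is one attempt and no reset: what is moved stays moved. The work goes in short steps, Python scripts to look and compute and a tool call to move; the robot and the scene stay as the last step left them, time stands still between calls to the robot, and variables do not carry over. Pictures are saved under pics/ and viewed, and the job is handed in when it is done.

Besides the shell and the picture viewer there is one more tool, called after ">>>" by a JSON object that holds its "api" and its "payload". arm_command: Moves the arm, as the interface text tells. Its arguments: {"type":"object","properties":{"steps":{"type":"array","items":{"type":"array","items":{"type":"array","items":{"type":"number"}}}},"claw":{"type":"number"},"newtons":{"type":"number"}},"required":["steps"]}

```bash
mkdir -p pics
cat > h.py <<'E'
import numpy as np, cv2
from bench import arm
from scipy.spatial.transform import Rotation as R
def ray(cam,u,v):
    c=arm.calibration(cam);K=np.array(c["camera_matrix"]);V=np.array(c["view"]);k=c["k1"]
    d=np.array([(u-K[0,2])/K[0,0],(v-K[1,2])/K[1,1]]);s=d.copy()
    for _ in range(30): s=d/(1+k*(s@s))
    dc=np.array([s[0],-s[1],-1.]);Rm=V[:3,:3];return -Rm.T@V[:3,3],Rm.T@dc
def atz(cam,u,v,z):
    o,d=ray(cam,u,v);return o+d*(z-o[2])/d[2]
def proj(cam,P):
    c=arm.calibration(cam);K=np.array(c["camera_matrix"]);V=np.array(c["view"]);k=c["k1"]
    p=V[:3,:3]@np.array(P,float)+V[:3,3];s=np.array([p[0],-p[1]])/-p[2];s=s*(1+k*(s@s))
    return np.array([K[0,0]*s[0]+K[0,2],K[1,1]*s[1]+K[1,2]])
def tri(a,ua,b,ub):
    o1,d1=ray(a,*ua);o2,d2=ray(b,*ub);A=np.c_[d1,-d2];t=np.linalg.lstsq(A,o2-o1,rcond=None)[0]
    p,q=o1+d1*t[0],o2+d2*t[1];return (p+q)/2,np.linalg.norm(p-q)
E
python3 - <<'E'
from h import *
s=arm.read_state();print(s)
for c in("top","side"):
    f=arm.grab_frame(c);cv2.imwrite(f"pics/{c}0.png",f)
    print(c,ray(c,320,200))
P={}
for q in("lock_center","dial_grip","shackle_bow","holder"):
    for c in("top","side"):
        r=arm.tip_of(c,q);print(q,c,[(np.round(np.array(x["xy"])*[640,400],1),round(x["confidence"],2)) for x in r[:3]])
        if r:P[q,c]=np.array(r[0]["xy"])*[640,400]
    if (q,"top") in P and (q,"side") in P:print(tri("top",P[q,"top"],"side",P[q,"side"]))
E
```

```text
{'clock': 0.0, 'joint_pos': array([-1.35101318,  0.46840227, -0.0115994 ,  1.60363627,  0.00602081,
        1.07139763, -0.05631569]), 'qvel': array([-0.00061778, -0.00024063,  0.00025266,  0.00105705,  0.00182344,
       -0.00089055, -0.00058841]), 'effort': array([ 5.18830911e-04, -5.32379115e+01,  2.15371518e-02, -2.51300848e+01,
        1.13363791e-02,  7.62723852e-03,  6.61272765e-06]), 'ee_pos': array([168.77729032, 627.12036369, 230.31681498]), 'ee_rot': array([ 1.31049810e-01,  9.91375372e-01, -9.03544306e-04, -4.60972324e-05]), 'contact_force': array([-0.52355955,  0.16195402, -0.0234797 ]), 'moment': array([-0.00739188, -0.00494493,  0.01080255]), 'grip_width': 85.29801669870633}
top (array([ 290.51685893,  -16.47780496, 1617.18452449]), array([ 0.17810373,  0.00586998, -0.98421093]))
side (array([-154.69127554, -818.76258789,  769.55139652]), array([ 0.55788231,  0.61259878, -0.5604032 ]))
lock_center top [(array([357.4, 192.2]), 0.97)]
lock_center side [(array([355.7, 212. ]), 0.84)]
(array([ 605.85296098, -144.34699065,   45.95831224]), np.float64(0.11151843756603423))
dial_grip top [(array([357.1, 192.1]), 0.42), (array([318.8, 180. ]), 0.38)]
dial_grip side [(array([357. , 206.7]), 0.42)]
(array([ 604.9406819 , -144.04573496,   65.07548321]), np.float64(6.825675687636172))
shackle_bow top [(array([356. , 219.2]), 0.65)]
shackle_bow side [(array([436.8, 312. ]), 0.43), (array([335.3, 224.7]), 0.42)]
(array([ 634.18927463, -294.61027399, -262.51005702]), np.float64(311.33782781283384))
holder top [(array([358.5, 198.9]), 0.69)]
holder side [(array([352. , 222.9]), 0.97)]
(array([ 585.90607439, -150.91384765,   18.34186317]), np.float64(0.26372066199709715))
```

Run:
```python
from h import *
t=cv2.imread("pics/top0.png");s=cv2.imread("pics/side0.png")
cv2.imwrite("pics/topz.png",cv2.resize(t[150:250,290:430],None,fx=5.6,fy=5.6,interpolation=cv2.INTER_CUBIC))
cv2.imwrite("pics/sidez.png",cv2.resize(s[160:260,290:430],None,fx=5.6,fy=5.6,interpolation=cv2.INTER_CUBIC))
```

```text
(no output)
```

View pics/top0.png

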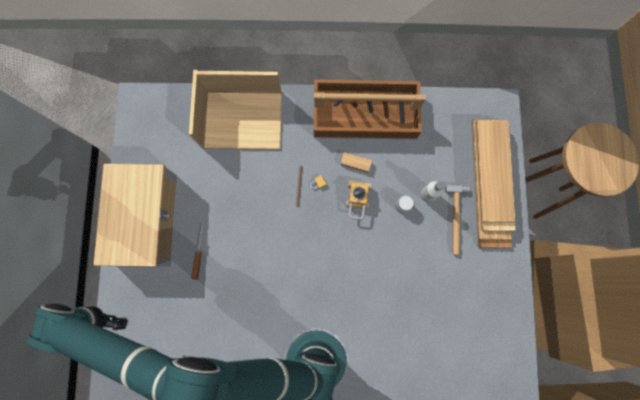

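View pics/side0.png

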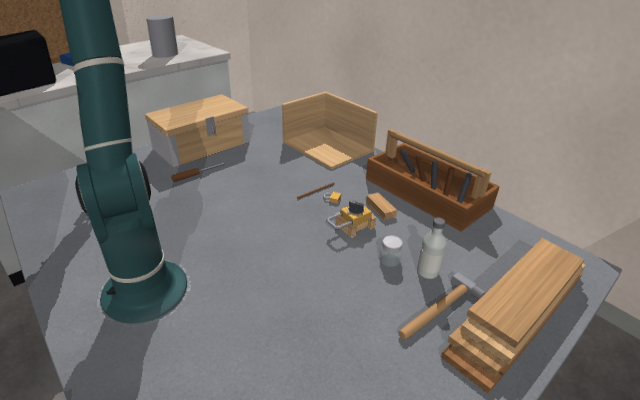

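```bash
sleep 1
```

```text
(no output)
```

View pics/topz.png

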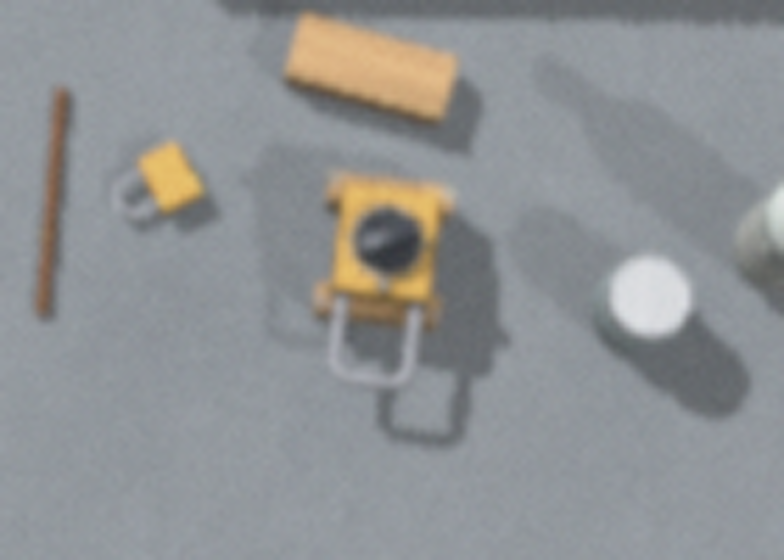

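View pics/sidez.png

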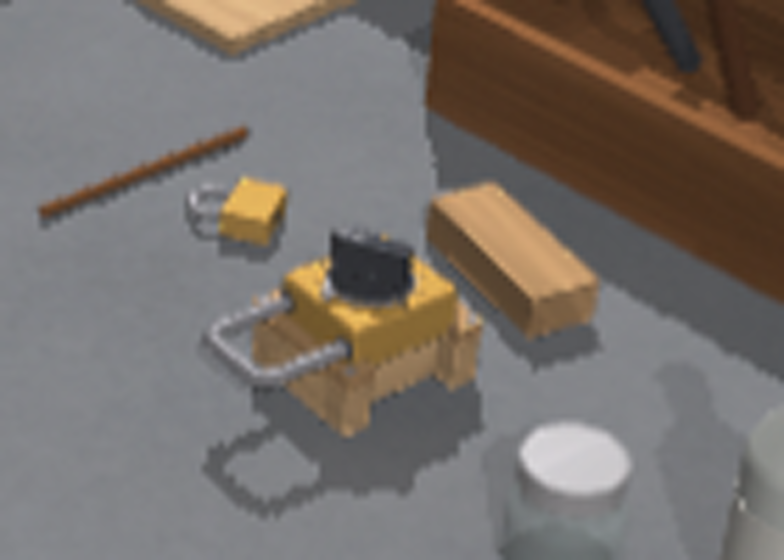

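The lock lies at about top pixel (357,192), with its shackle towards the robot and leaning slightly left. The bar runs lower-left to upper-right, so the dial looks near -60°. I'll refine the yaw and the dial angle by overlaying a model.

Run:
```python
from h import *
for q in("lock_center","holder","shackle"):
  for c in("top","side"):
    r=arm.cut_out(c,q)
    if r:
        m=r[0]["pixels"].astype(np.uint8);ys,xs=np.nonzero(m);print(q,c,round(r[0]["confidence"],2),m.sum(),xs.mean(),ys.mean(),cv2.minAreaRect(np.c_[xs,ys].astype(np.float32)))
C=np.array([605.5,-144.2,45])
def draw(c,yaw,dial,x0,y0,C=C):
    im=cv2.imread(f"pics/{c}0.png")[y0:y0+60,x0:x0+70];k=11
    im=cv2.resize(im,None,fx=k,fy=k,interpolation=cv2.INTER_CUBIC)
    W=lambda p:C+R.from_euler('z',yaw).apply(p)
    def pl(pts,col):
        q=np.array([(proj(c,W(p))-[x0,y0]+.5)*k for p in pts]);cv2.polylines(im,[q.astype(np.int32)],False,col,1)
    pl([(-36,-32,15),(36,-32,15),(36,32,15),(-36,32,15),(-36,-32,15)],(0,0,255))
    pl([(-40,-20,0),(-85.5,-20,0),(-85.5,20,0),(-40,20,0)],(255,0,255))
    a=dial;f=lambda x,y,z:R.from_euler('z',a).apply([x,y,z])
    pl([f(*p) for p in[(-22,0,40),(-15,6,40),(21,6,40),(21,-6,40),(-15,-6,40),(-22,0,40)]],(0,255,0))
    return im
for n,d in(("a",-1.047),):
    cv2.imwrite(f"pics/ot{n}.png",draw("top",-.12,d,322,165));cv2.imwrite(f"pics/os{n}.png",draw("side",-.12,d,322,190))
```

```text
lock_center top 0.69 476 357.62394957983196 197.2310924369748 ((357.5, 200.5), (35.0, 19.0), 90.0)
lock_center side 0.71 686 351.1822157434402 215.0 ((349.21893310546875, 217.61355590820312), (25.95307731628418, 41.83371353149414), 53.97262954711914)
holder top 0.61 149 358.0 195.94630872483222 ((357.8780822753906, 194.09756469726562), (22.307170867919922, 26.282703399658203), 6.340191841125488)
holder side 0.77 384 354.5963541666667 225.4609375 ((354.68768310546875, 225.62152099609375), (40.16029739379883, 23.2419376373291), 3.1798300743103027)
shackle top 0.4 92 355.0217391304348 211.97826086956522 ((355.6538391113281, 210.73077392578125), (16.081523895263672, 14.904827117919922), 11.309932708740234)
```

View pics/ota.png

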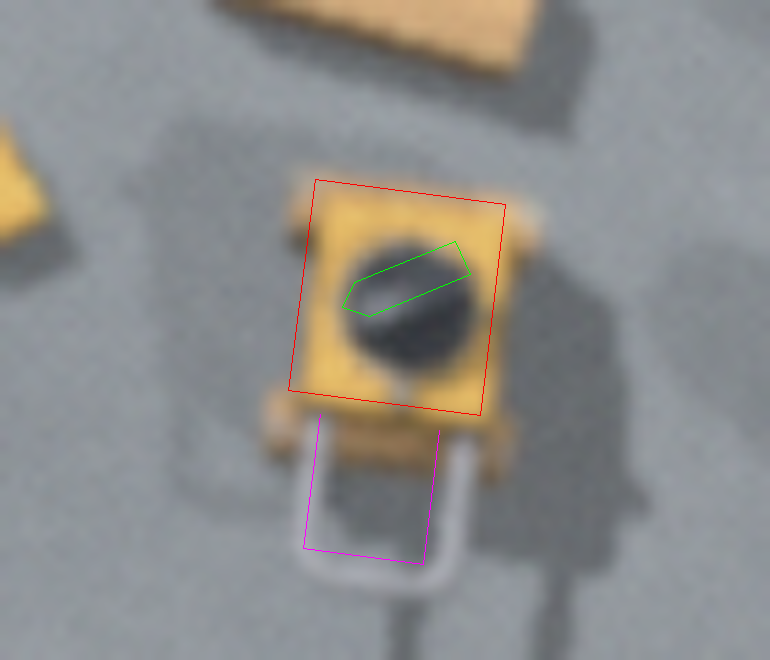

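View pics/osa.png

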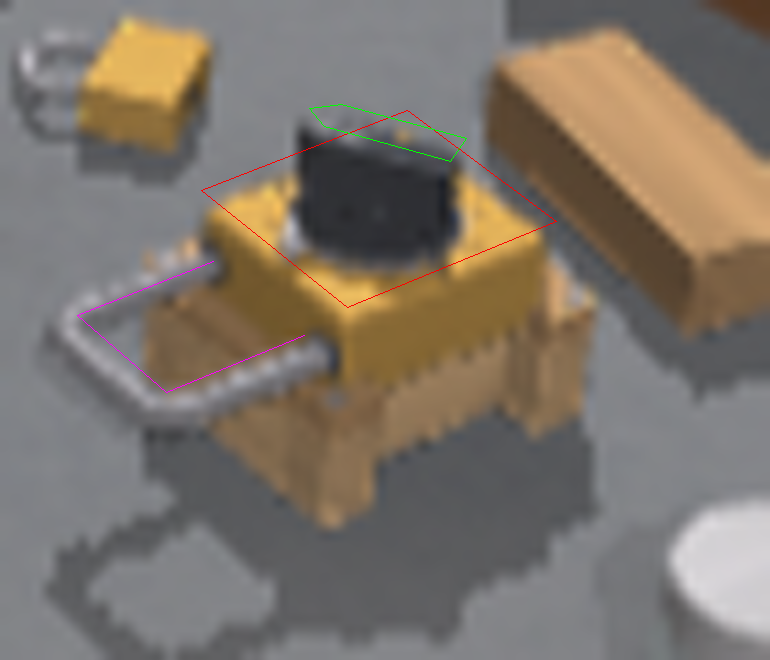

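```bash
cat > ov.py <<'E'
from h import *
def draw(c,yaw,dial,x0,y0,C,src,sh=0,k=11,w=70,h=60):
    im=cv2.imread(src)[y0:y0+h,x0:x0+w]
    im=cv2.resize(im,None,fx=k,fy=k,interpolation=cv2.INTER_CUBIC)
    W=lambda p:np.array(C)+R.from_euler('z',yaw).apply(p)
    def pl(pts,col):
        q=np.array([(proj(c,W(p))-[x0,y0]+.5)*k for p in pts]);cv2.polylines(im,[q.astype(np.int32)],False,col,1)
    pl([(-36,-32,15),(36,-32,15),(36,32,15),(-36,32,15),(-36,-32,15)],(0,0,255))
    pl([(-36,-32,15),(-36,-32,-15)],(0,0,255))
    pl([(-40,-20,0),(-85.5-sh,-20,0),(-85.5-sh,20,0),(-40,20,0)],(255,0,255))
    f=lambda x,y,z:R.from_euler('z',dial).apply([x,y,z])
    pl([f(*p) for p in[(-22,0,40),(-15,6,40),(21,6,40),(21,-6,40),(-15,-6,40),(-22,0,40)]],(0,255,0))
    pl([(22*np.cos(t),22*np.sin(t),20.5) for t in np.linspace(0,6.3,40)],(255,255,0))
    return im
E
python3 - <<'E'
from ov import *
C=[602,-148.5,45]
a=draw("top",-.09,-1.047,330,170,C,"pics/top0.png",k=9,w=45,h=60);b=draw("side",-.09,-1.047,325,190,C,"pics/side0.png",k=9,w=43,h=60)
cv2.imwrite("pics/o2.png",np.hstack([a,b]))
E
```

```text
(no output)
```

View pics/o2.png

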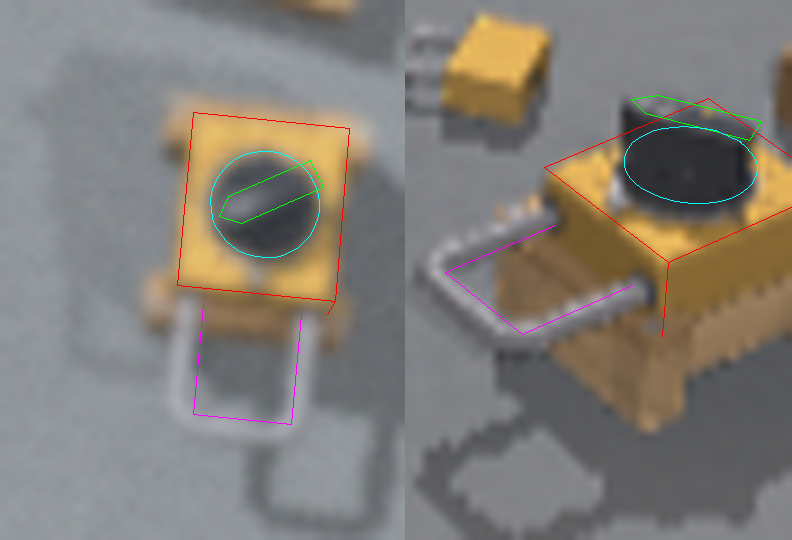

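>>> {"api": "arm_command", "payload": {"steps": [[[-0.031, -0.032, 0, 0], [-0.031, -0.032, 0, 0], [-0.031, -0.032, 0, 0], [-0.031, -0.032, 0, 0], [-0.031, -0.032, 0, 0], [-0.031, -0.032, 0, 0], [-0.031, -0.032, 0, 0], [-0.031, -0.032, 0, 0], [-0.031, -0.032, 0, 0], [-0.031, -0.032, 0, 0], [-0.031, -0.032, 0, 0], [-0.031, -0.032, 0, 0], [-0.031, -0.032, 0, 0], [-0.031, -0.032, 0, 0], [-0.031, -0.032, 0, 0], [-0.031, -0.032, 0, 0], [-0.031, -0.032, 0, 0], [-0.031, -0.032, 0, 0], [-0.031, -0.032, 0, 0], [-0.031, -0.032, 0, 0]]], "claw": 0.05}}

```text
clock: 2.8
ee_pos: [602.1, -152.9, 231.4]
ee_rot: [0.131, 0.991, 0.0, 0.0]
contact_force: [0.3, -0.1, 1.1]
grip_width: 50.3
```

>>> {"api": "arm_command", "payload": {"steps": [[[0, 0, 0.01, 1], [0, 0, 0.01, 1], [0, 0, 0.01, 1], [0, 0, 0.01, 1], [0, 0, 0.01, 1], [0, 0, 0.01, 1], [0, 0, 0.01, 1], [0, 0, 0.01, 1], [0, 0, 0.01, 0.3], [0, 0, 0, 0], [0, 0, 0, 0]]]}}

```text
clock: 3.9
ee_pos: [601.4, -151.4, 141.3]
ee_rot: [0.536, 0.845, -0.0, -0.0]
contact_force: [-0.4, -0.4, 0.5]
grip_width: 49.9
```

```bash
cat >> h.py <<'E'
def st():
    s=arm.read_state();q=R.from_quat(s["ee_rot"]);M=q.as_matrix()
    print("t",s["clock"],"pos",np.round(s["ee_pos"],1),"yaz",round(np.degrees(np.arctan2(M[1,1],M[0,1])),2),"z",np.round(M[:,2],3),"F",np.round(s["contact_force"],1),"M",np.round(s["moment"],2),"w",round(s["grip_width"],1),"j7",round(s["joint_pos"][6],2));return s,M
def shift(tx,ty,tz):
    s,M=st();print("tool shift mm",np.round(M.T@(np.array([tx,ty,tz])-s["ee_pos"]),1))
E
python3 - <<'E'
from h import *
shift(601.5,-149,69)
for c in("top","side"):cv2.imwrite(f"pics/{c}1.png",arm.grab_frame(c))
a=cv2.imread("pics/top1.png")[150:240,310:390];b=cv2.imread("pics/side1.png")[130:250,310:417]
cv2.imwrite("pics/v1.png",np.hstack([cv2.resize(a,(400,450),interpolation=2),cv2.resize(b,(400,450),interpolation=2)]))
E
```

```text
t 3.9 pos [ 601.4 -151.4  141.3] yaz 25.24 z [-0. -0. -1.] F [-0.4 -0.4  0.5] M [-0.03 -0.01  0.02] w 49.9 j7 0.98
tool shift mm [ 2.2  1.2 72.3]
```

View pics/v1.png

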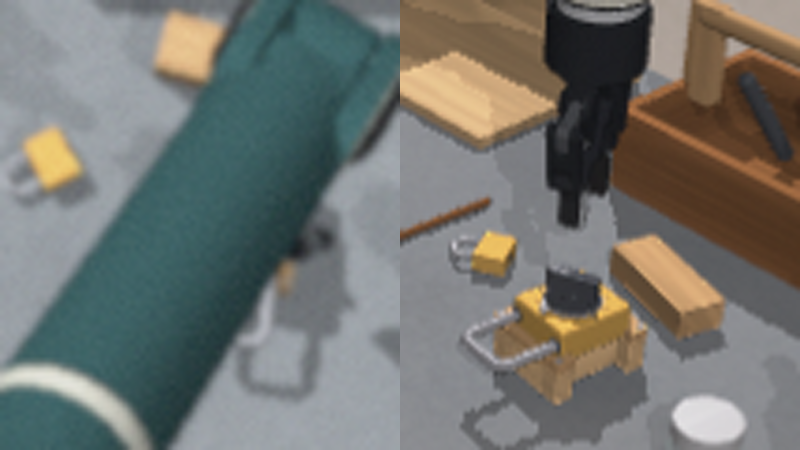

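>>> {"api": "arm_command", "payload": {"steps": [[[0.002, 0.001, 0.02, 0], [0, 0, 0.02, 0], [0, 0, 0.02, 0], [0, 0, 0.011, 0], [0, 0, 0, 0], [0, 0, 0, 0]]], "claw": 0.03, "newtons": 25}}

```text
clock: 4.6
ee_pos: [601.8, -149.6, 71.0]
ee_rot: [0.536, 0.844, 0.0, 0.0]
contact_force: [-0.2, 0.8, -0.4]
grip_width: 29.8
```

Run:
```python
from h import *
shift(601.5,-149,70)
cv2.imwrite("pics/side2.png",arm.grab_frame("side"))
b=cv2.imread("pics/side2.png")[160:250,320:410]
cv2.imwrite("pics/v2.png",cv2.resize(b,(590,590),interpolation=2))
```

```text
t 4.6 pos [ 601.8 -149.6   71. ] yaz 25.14 z [ 0.001 -0.    -1.   ] F [-0.2  0.8 -0.4] M [ 0.03 -0.03  0.04] w 29.8 j7 1.02
tool shift mm [ 0.7 -0.1  1. ]
```

View pics/v2.png

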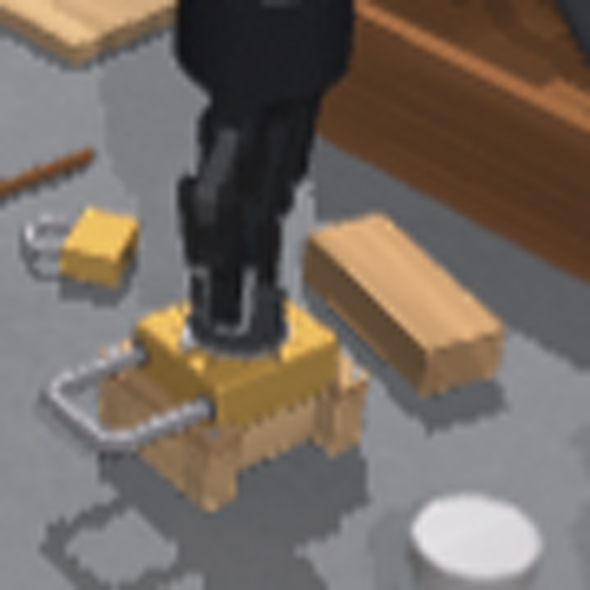

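The fingers straddle the bar: finger tip at about (235,320) in this crop, on the disc. I'll close slowly and watch the forces.

>>> {"api": "arm_command", "payload": {"steps": [[[0, 0, 0, 0], [0, 0, 0, 0], [0, 0, 0, 0]]], "claw": 0.017, "newtons": 20}}

```text
clock: 4.95
ee_pos: [601.7, -149.2, 70.8]
ee_rot: [0.536, 0.844, 0.0, 0.0]
contact_force: [-1.0, -0.0, -0.1]
grip_width: 17.0
```

>>> {"api": "arm_command", "payload": {"steps": [[[0, 0, 0, 0], [0, 0, 0, 0], [0, 0, 0, 0], [0, 0, 0, 0]]], "claw": 0.006}}

```text
clock: 5.35
ee_pos: [601.3, -149.4, 70.8]
ee_rot: [0.536, 0.844, 0.0, -0.0]
contact_force: [-1.9, -0.5, 5.4]
grip_width: 11.2
```

Run:
```python
from h import *
s,M=st();print(M.T@s["contact_force"],M.T@s["moment"])
```

```text
t 5.35 pos [ 601.3 -149.4   70.8] yaz 25.13 z [ 0.  0. -1.] F [-1.9 -0.5  5.4] M [ 0.04  0.57 -0.07] w 11.2 j7 1.02
[ 0.34708492 -1.95193308 -5.4126722 ] [0.49876326 0.27996444 0.07215462]
```

>>> {"api": "arm_command", "payload": {"steps": [[[0, 0, 0, -0.7], [0, 0, 0, -0.7], [0, 0, 0, -0.7], [0, 0, 0, -0.7], [0, 0, 0, -0.7], [0, 0, 0, -0.7], [0, 0, 0, -0.8], [0, 0, 0, 0]]], "newtons": 25}}

```text
clock: 6.15
ee_pos: [601.3, -149.5, 70.8]
ee_rot: [0.299, 0.954, 0.0, 0.0]
contact_force: [-1.9, 0.8, 5.9]
grip_width: 11.3
```

Run:
```python
from h import *
s,M=st();print(M.T@s["contact_force"],M.T@s["moment"])
```

```text
t 6.15 pos [ 601.3 -149.5   70.8] yaz 55.15 z [ 0.  0. -1.] F [-1.9  0.8  5.9] M [0.02 0.56 0.03] w 11.3 j7 1.45
[ 2.03438174 -0.40636917 -5.92167465] [ 0.30746244  0.46859547 -0.0252485 ]
```

>>> {"api": "arm_command", "payload": {"steps": [[[0, 0, 0, -0.7], [0, 0, 0, -0.7], [0, 0, 0, -0.7], [0, 0, 0, -0.7], [0, 0, 0, -0.7], [0, 0, 0, -0.7], [0, 0, 0, -0.8], [0, 0, 0, 0], [0, 0, 0, 0]]]}}

```text
clock: 7.05
ee_pos: [601.4, -149.5, 70.8]
ee_rot: [0.043, 0.999, 0.0, 0.0]
contact_force: [-3.0, -0.4, 6.6]
grip_width: 11.4
```

Run:
```python
from h import *
s,M=st();print(M.T@s["contact_force"],M.T@s["moment"])
```

```text
t 7.05 pos [ 601.4 -149.5   70.8] yaz 85.01 z [ 0.  0. -1.] F [-3.  -0.4  6.6] M [-0.03  0.54 -0.01] w 11.4 j7 1.88
[ 2.92327069 -0.60890203 -6.5581989 ] [0.0789095  0.536515   0.01103554]
```

>>> {"api": "arm_command", "payload": {"steps": [[[0, 0, 0, 0], [0, 0, 0, 0]]], "claw": 0.035}}

```text
clock: 7.25
ee_pos: [601.4, -149.0, 70.0]
ee_rot: [0.043, 0.999, 0.0, 0.0]
contact_force: [-0.2, -0.0, 0.9]
grip_width: 34.9
```

>>> {"api": "arm_command", "payload": {"steps": [[[0, 0, -0.03, 0], [0, 0, -0.03, 0], [0, 0, -0.02, 0], [0, 0, 0, 0.5], [0, 0, 0, 1], [0, 0, 0, 1], [0, 0, 0, 1], [0, 0, 0, 1], [0, 0, 0, 1], [0, 0, 0, 1], [0, 0, 0, 1], [0, 0, 0, 1], [0, 0, 0, 1], [0, 0, 0, 1], [0, 0, 0, 1], [0, 0, 0, 1], [0, 0, 0, 1], [0, 0, 0, 1], [0, 0, 0, 0.5]]]}}

```text
clock: 9.15
ee_pos: [601.4, -148.8, 149.9]
ee_rot: [0.738, 0.675, -0.0, -0.0]
contact_force: [-0.1, -0.0, 1.1]
grip_width: 35.2
```

Run:
```python
from ov import *
st()
for c in("top","side"):cv2.imwrite(f"pics/{c}3.png",arm.grab_frame(c))
C=[601.5,-149.3,45]
a=draw("top",-.09,0,330,170,C,"pics/top3.png",k=9,w=45,h=60);b=draw("side",-.09,0,325,190,C,"pics/side3.png",k=9,w=43,h=60)
cv2.imwrite("pics/o3.png",np.hstack([a,b]))
```

```text
t 9.15 pos [ 601.4 -148.8  149.9] yaz -5.06 z [-0. -0. -1.] F [-0.1 -0.   1.1] M [-0.02  0.04  0.  ] w 35.2 j7 0.49
```

View pics/o3.png

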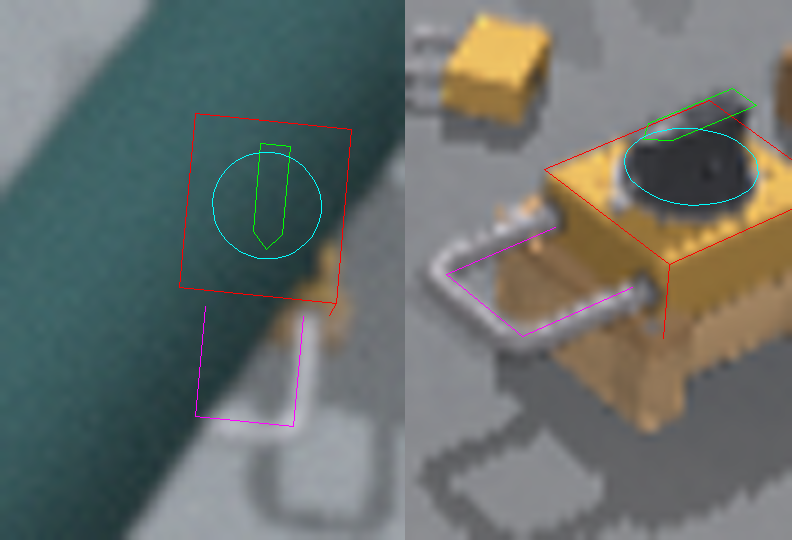

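The dial bar now lies along the lock's x axis, with its pointed end at the stud. Next I'll hook the closed fingers inside the U.

>>> {"api": "arm_command", "payload": {"steps": [[[-0.001, -0.033, 0, 0], [0, -0.034, 0, 0], [0, 0, 0.03, 0], [0, 0, 0.03, 0], [0, 0, 0, 0]]], "claw": 0.0}}

```text
clock: 9.75
ee_pos: [532.0, -143.4, 87.5]
ee_rot: [0.736, 0.677, -0.002, -0.003]
contact_force: [-0.6, -0.8, 0.4]
grip_width: 0.2
```

Run:
```python
from h import *
shift(534.7,-143.6,28)
for c in("top","side"):cv2.imwrite(f"pics/{c}4.png",arm.grab_frame(c))
a=cv2.imread("pics/top4.png")[160:235,310:390];b=cv2.imread("pics/side4.png")[160:250,310:406]
cv2.imwrite("pics/v4.png",np.hstack([cv2.resize(a,(400,375),interpolation=2),cv2.resize(b,(400,375),interpolation=2)]))
```

```text
t 9.75 pos [ 532.  -143.4   87.5] yaz -4.79 z [-0.006  0.001 -1.   ] F [-0.6 -0.8  0.4] M [-0.02  0.    0.02] w 0.2 j7 0.57
tool shift mm [ 0.   3.  59.4]
```

View pics/v4.png

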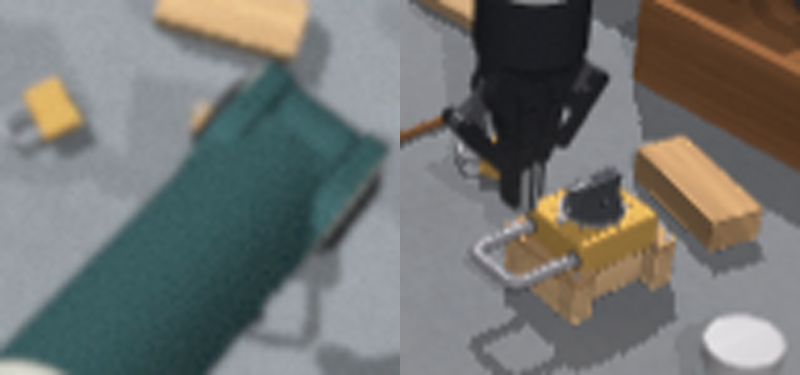

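>>> {"api": "arm_command", "payload": {"steps": [[[0, 0.001, 0.02, 0], [0, 0, 0.01, 0], [0, 0, 0, 0], [0, 0, 0, 0]]]}}

```text
clock: 10.25
ee_pos: [536.0, -144.9, 61.0]
ee_rot: [0.736, 0.676, 0.0, 0.0]
contact_force: [0.4, -0.4, -0.2]
grip_width: -0.1
```

Run:
```python
from h import *
shift(534.7,-143.6,28)
cv2.imwrite("pics/side5.png",arm.grab_frame("side"))
b=cv2.imread("pics/side5.png")[180:240,320:390]
cv2.imwrite("pics/v5.png",cv2.resize(b,(700,600),interpolation=2))
```

```text
t 10.25 pos [ 536.  -144.9   61. ] yaz -4.86 z [ 0.001 -0.    -1.   ] F [ 0.4 -0.4 -0.2] M [-0.03  0.03  0.01] w -0.1 j7 0.6
tool shift mm [ 1.2 -1.4 33. ]
```

View pics/v5.png

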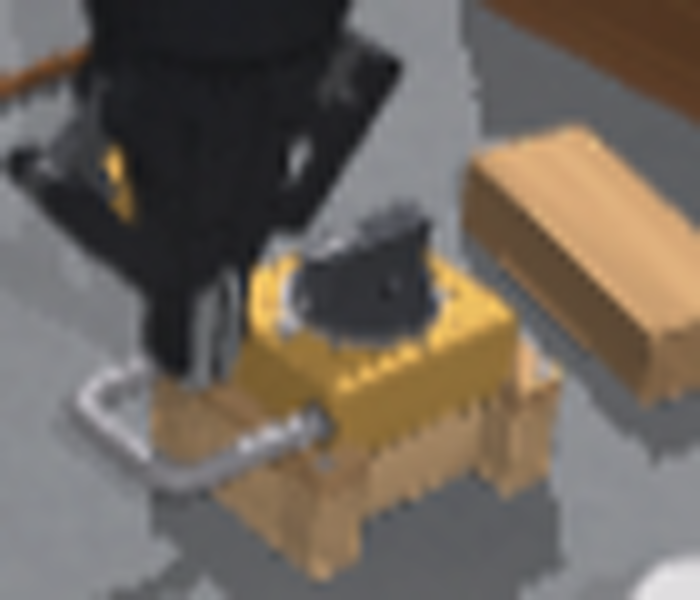

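The finger tips (about (195,375) in this crop) stand over the U opening. I'll go down.

>>> {"api": "arm_command", "payload": {"steps": [[[0.001, -0.001, 0.01, 0], [0, 0, 0.01, 0], [0, 0, 0.012, 0], [0, 0, 0, 0], [0, 0, 0, 0]]]}}

```text
clock: 10.8
ee_pos: [534.2, -143.7, 27.7]
ee_rot: [0.737, 0.676, -0.0, -0.0]
contact_force: [0.4, -0.4, -0.9]
grip_width: 0.3
```

>>> {"api": "arm_command", "payload": {"steps": [[[0, -0.003, 0, 0], [0, -0.003, 0, 0], [0, -0.003, 0, 0], [0, -0.003, 0, 0], [0, 0, 0, 0]]]}}

```text
clock: 11.3
ee_pos: [522.7, -142.5, 28.6]
ee_rot: [0.737, 0.676, 0.0, 0.0]
contact_force: [1.1, 0.4, -0.3]
grip_width: 0.2
```

Run:
```python
from h import *
shift(534.7,-143.6,28)
cv2.imwrite("pics/side6.png",arm.grab_frame("side"))
b=cv2.imread("pics/side6.png")[180:240,320:390]
cv2.imwrite("pics/v6.png",cv2.resize(b,(700,600),interpolation=2))
```

```text
t 11.3 pos [ 522.7 -142.5   28.6] yaz -4.87 z [ 0.001 -0.    -1.   ] F [ 1.1  0.4 -0.3] M [-0.07 -0.32 -0.01] w 0.2 j7 0.65
tool shift mm [-0.  12.1  0.6]
```

View pics/v6.png

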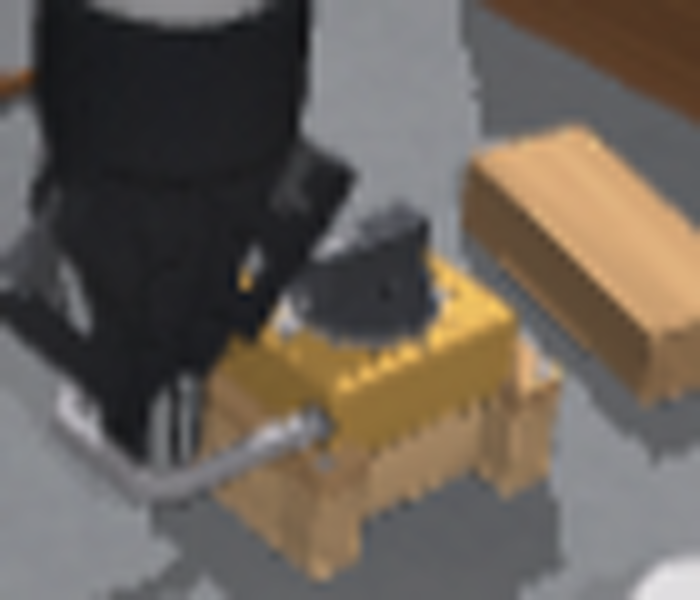

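>>> {"api": "arm_command", "payload": {"steps": [[[0, -0.003, 0, 0], [0, -0.003, 0, 0], [0, -0.003, 0, 0], [0, -0.002, 0, 0], [0, 0, 0, 0]]]}}

```text
clock: 11.85
ee_pos: [511.3, -141.5, 28.4]
ee_rot: [0.737, 0.676, 0.0, -0.0]
contact_force: [1.8, 0.4, 1.2]
grip_width: -0.3
```

>>> {"api": "arm_command", "payload": {"steps": [[[0, -0.002, 0, 0], [0, 0, 0, 0]]]}}

```text
clock: 12.05
ee_pos: [509.5, -141.4, 28.3]
ee_rot: [0.736, 0.676, 0.0, -0.0]
contact_force: [2.2, 0.7, 1.5]
grip_width: 0.0
```

>>> {"api": "arm_command", "payload": {"steps": [[[0, -0.002, 0, 0], [0, 0, 0, 0]]]}}

```text
clock: 12.25
ee_pos: [507.7, -141.2, 28.4]
ee_rot: [0.736, 0.676, 0.0, 0.0]
contact_force: [3.3, -0.2, 2.0]
grip_width: 0.1
```

Run:
```python
from h import *
shift(534.7,-143.6,28)
cv2.imwrite("pics/side7.png",arm.grab_frame("side"))
b=cv2.imread("pics/side7.png")[180:240,320:390]
cv2.imwrite("pics/v7.png",cv2.resize(b,(700,600),interpolation=2))
```

```text
t 12.25 pos [ 507.7 -141.2   28.4] yaz -4.86 z [ 0.  0. -1.] F [ 3.3 -0.2  2. ] M [-0.03 -0.61 -0.02] w 0.1 j7 0.66
tool shift mm [-0.1 27.1  0.4]
```

View pics/v7.png

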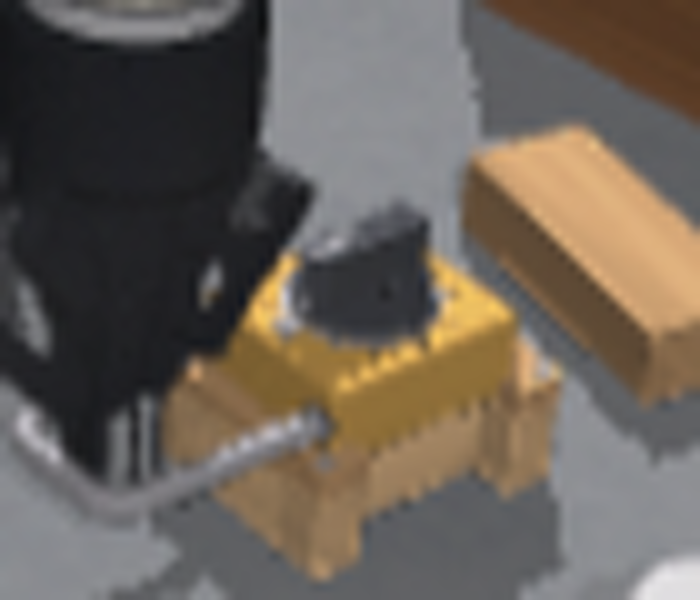

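>>> {"api": "arm_command", "payload": {"steps": [[[0, -0.002, 0, 0], [0, 0, 0, 0]]]}}

```text
clock: 12.5
ee_pos: [507.1, -141.1, 28.6]
ee_rot: [0.736, 0.677, 0.001, 0.001]
contact_force: [6.5, -0.0, -1.1]
grip_width: -0.1
```

>>> {"api": "arm_command", "payload": {"steps": [[[0, -0.002, 0, 0], [0, 0, 0, 0]]]}}

```text
clock: 12.7
ee_pos: [506.9, -140.9, 28.8]
ee_rot: [0.736, 0.677, 0.002, 0.003]
contact_force: [10.2, -0.0, -3.9]
grip_width: -0.2
```

>>> {"api": "arm_command", "payload": {"steps": [[[0, -0.001, 0, 0], [0, 0, 0, 0]]]}}

```text
clock: 12.9
ee_pos: [506.8, -140.8, 28.9]
ee_rot: [0.736, 0.677, 0.002, 0.003]
contact_force: [12.4, -0.0, -6.2]
grip_width: -0.2
```

The shackle is at its stop: force is rising with no motion. I'll back off, raise, and view.

>>> {"api": "arm_command", "payload": {"steps": [[[0, 0.005, 0, 0], [0, 0.005, 0, 0], [0, 0, 0, 0], [0, 0, -0.03, 0], [0, 0, -0.04, 0], [0, 0, -0.04, 0], [0, -0.03, -0.02, -1], [0.0, 0, 0, -1], [0, 0, 0, -1], [0, 0, 0, -1], [0, 0, 0, -1], [0, 0, 0, -1], [0, 0, 0, -1], [0, 0, 0, -1], [0, 0, 0, -1], [0, 0, 0, -1], [0, 0, 0, -1], [0, 0, 0, -1], [0, 0, 0, -1], [0, 0, 0, -1]]]}}

```text
clock: 14.9
ee_pos: [481.4, -139.2, 157.7]
ee_rot: [0.093, 0.996, 0.0, -0.001]
contact_force: [-0.6, -0.0, 0.1]
grip_width: 0.1
```

>>> {"api": "arm_command", "payload": {"steps": [[[0, 0, 0, -1], [0, 0, 0, 0], [0, 0, 0, 0]]], "claw": 0.0854}}

```text
clock: 15.2
ee_pos: [481.9, -139.3, 157.9]
ee_rot: [0.044, 0.999, 0.0, -0.001]
contact_force: [-0.1, 0.3, 0.1]
grip_width: 42.8
```

Run:
```python
from ov import *
shift(601.3,-149.4,130)
for c in("top","side"):cv2.imwrite(f"pics/{c}8.png",arm.grab_frame(c))
C=[601.3,-149.4,45]
a=draw("top",-.087,0,330,170,C,"pics/top8.png",22,k=9,w=45,h=60);b=draw("side",-.087,0,325,190,C,"pics/side8.png",22,k=9,w=43,h=60)
cv2.imwrite("pics/o8.png",np.hstack([a,b]))
```

```text
t 15.2 pos [ 481.9 -139.3  157.9] yaz 84.97 z [-0.001  0.    -1.   ] F [-0.1  0.3  0.1] M [0.03 0.07 0.02] w 42.8 j7 1.87
tool shift mm [-119.8    0.4   27.8]
```

View pics/o8.png

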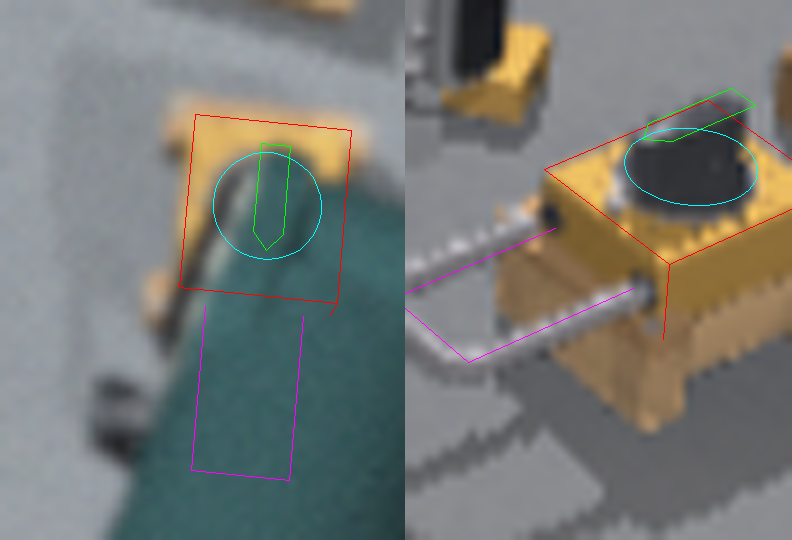

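>>> {"api": "arm_command", "payload": {"steps": [[[-0.03, 0, 0, 0], [-0.03, 0, 0, 0], [-0.03, 0, 0, 0], [-0.03, 0, 0, 0], [0, 0, 0.02, 0], [0, 0, 0.02, 0], [0, 0, 0.02, 0], [0, 0, 0, 0], [0, 0, 0, 0]]], "claw": 0.0854}}

```text
clock: 16.2
ee_pos: [602.2, -149.3, 98.3]
ee_rot: [0.043, 0.999, -0.0, -0.0]
contact_force: [-0.2, -0.1, 0.4]
grip_width: 85.4
```

Run:
```python
from h import *
shift(601.3,-149.4,20)
cv2.imwrite("pics/side9.png",arm.grab_frame("side"))
b=cv2.imread("pics/side9.png")[170:240,320:402]
cv2.imwrite("pics/v9.png",cv2.resize(b,(700,600),interpolation=2))
```

```text
t 16.2 pos [ 602.2 -149.3   98.3] yaz 85.1 z [-0.001 -0.    -1.   ] F [-0.2 -0.1  0.4] M [-0.01 -0.03 -0.03] w 85.4 j7 1.91
tool shift mm [ 0.9 -0.1 78.3]
```

View pics/v9.png

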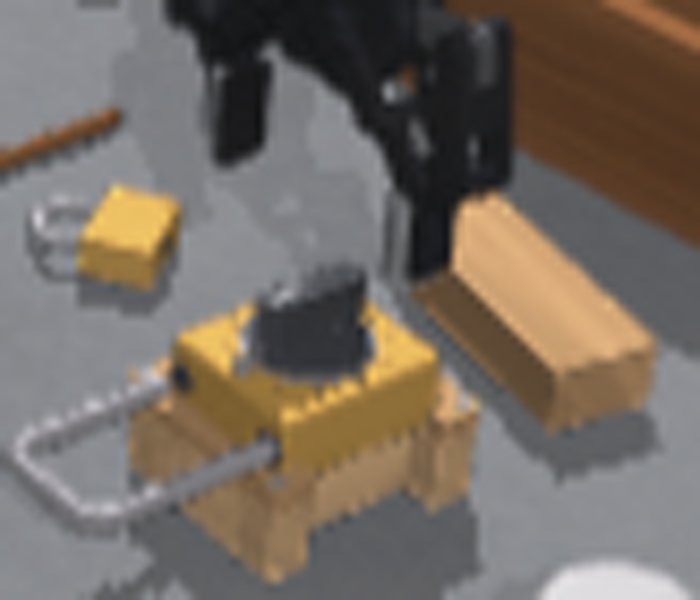

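The shackle is drawn out and the open fingers straddle the lock in y. I'll descend, checking at half way.

>>> {"api": "arm_command", "payload": {"steps": [[[0.001, 0, 0.02, 0], [0, 0, 0.015, 0], [0, 0, 0.01, 0], [0, 0, 0, 0]]]}}

```text
clock: 16.65
ee_pos: [600.5, -149.0, 52.1]
ee_rot: [0.042, 0.999, 0.0, -0.001]
contact_force: [0.2, -0.1, -0.1]
grip_width: 84.9
```

>>> {"api": "arm_command", "payload": {"steps": [[[0, 0, 0.01, 0], [0, 0, 0.01, 0], [0, 0, 0.01, 0], [0, 0, 0.003, 0], [0, 0, 0, 0]]]}}

```text
clock: 17.15
ee_pos: [600.8, -149.2, 19.5]
ee_rot: [0.042, 0.999, 0.0, -0.001]
contact_force: [-0.3, -0.4, 0.5]
grip_width: 85.6
```

>>> {"api": "arm_command", "payload": {"steps": [[[0, 0, 0, 0], [0, 0, 0, 0], [0, 0, 0, 0], [0, 0, 0, 0]]], "claw": 0.05, "newtons": 30}}

```text
clock: 17.55
ee_pos: [601.8, -149.8, 20.8]
ee_rot: [0.043, 0.999, -0.0, 0.001]
contact_force: [1.2, -1.3, 1.1]
grip_width: 63.8
```

Run:
```python
from h import *
st()
cv2.imwrite("pics/side10.png",arm.grab_frame("side"))
b=cv2.imread("pics/side10.png")[170:240,320:402]
cv2.imwrite("pics/v10.png",cv2.resize(b,(700,600),interpolation=2))
```

```text
t 17.55 pos [ 601.8 -149.8   20.8] yaz 85.12 z [ 0.001 -0.001 -1.   ] F [ 1.2 -1.3  1.1] M [-0.31  0.04 -0.  ] w 63.8 j7 1.95
```

View pics/v10.png

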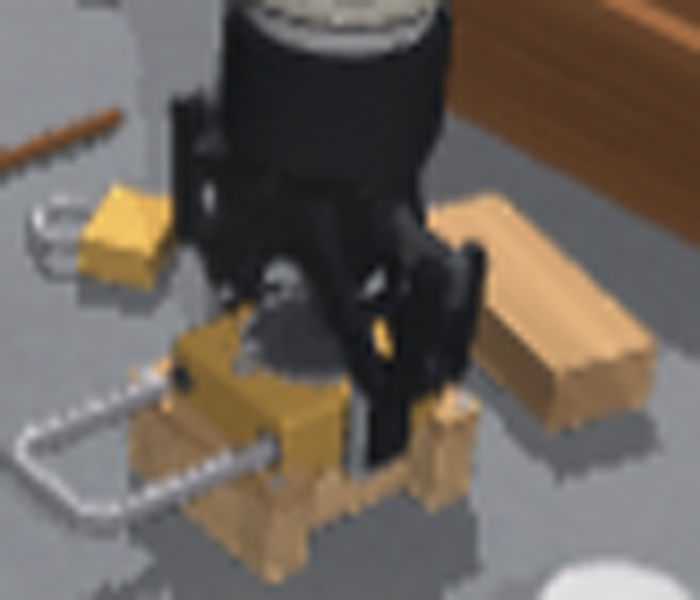

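The grip reads 63.8 mm on the body, with both sides in contact. I'll firm the grip and lift.

>>> {"api": "arm_command", "payload": {"steps": [[[0, 0, 0, 0], [0, 0, 0, 0], [0, 0, 0, 0], [0, 0, -0.005, 0], [0, 0, -0.005, 0], [0, 0, -0.01, 0], [0, 0, -0.01, 0], [0, 0, 0, 0]]], "newtons": 100}}

```text
clock: 18.4
ee_pos: [601.9, -148.9, 51.6]
ee_rot: [0.042, 0.999, 0.0, 0.001]
contact_force: [0.6, -0.3, -8.2]
grip_width: 62.8
```

>>> {"api": "arm_command", "payload": {"steps": [[[0, 0, -0.01, 0], [0, 0, -0.015, 0], [0, 0, -0.015, 0], [0, 0, -0.015, 0], [0, 0, -0.015, 0], [0, 0, -0.015, 0], [0, 0, -0.015, 0], [0, 0, -0.015, 0], [0, 0, -0.015, 0], [0, 0, -0.015, 0], [0, 0, -0.015, 0], [0, 0, -0.01, 0], [0, 0, -0.005, 0], [0, 0, 0, 0], [0, 0, 0, 0], [0, 0, 0, 0], [0, 0, 0, 0]]]}}

```text
clock: 20.1
ee_pos: [601.0, -149.1, 224.5]
ee_rot: [0.042, 0.999, 0.0, -0.001]
contact_force: [0.4, 0.1, -7.0]
grip_width: 62.7
```

Run:
```python
from h import *
st()
for c in("top","side"):
    cv2.imwrite(f"pics/{c}11.png",arm.grab_frame(c))
    r=arm.tip_of(c,"lock_center");print(c,[(np.array(x["xy"])*[640,400],x["confidence"]) for x in r], proj(c,[601.5,-149.5,240]))
b=cv2.imread("pics/side11.png")[90:240,300:460]
cv2.imwrite("pics/v11.png",cv2.resize(b,(640,600),interpolation=2))
st()
```

```text
t 20.1 pos [ 601.  -149.1  224.5] yaz 85.13 z [-0.001  0.    -1.   ] F [ 0.4  0.1 -7. ] M [-0.03 -0.07  0.03] w 62.7 j7 1.85
top [] [363.81731276 181.81104951]
side [(array([360.896, 153.32 ]), 0.86), (array([200.  , 171.92]), 0.53)] [360.82755088 155.85983219]
t 20.3 pos [ 601.3 -149.2  225.1] yaz 85.14 z [-0.  0. -1.] F [ 0.3 -0.5 -8.7] M [-0.08 -0.1  -0.01] w 62.7 j7 1.85
```

View pics/v11.png

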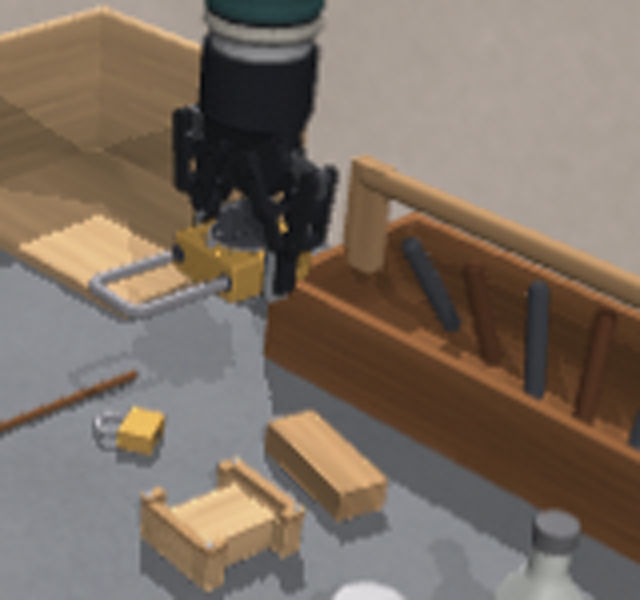

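View pics/top11.png

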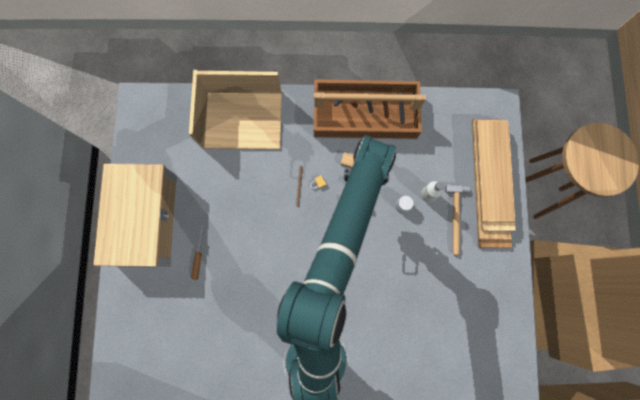

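The lock is up, level and open at about (230,250) in the crop, with the holder empty. The weight reads 7–8.7 N and the bystanders haven't moved, so I'm handing in.

Run:
```python
from h import *
print(arm.hand_in());st()
```

```text
the job is handed in; nothing more can be done
None
the job is handed in; nothing more can be done
```

I opened the dial lock, lifted it out of the holder and handed the job in at about 20 s. I don't know the verdict, because handing in reports none.

- **Dial:** it started two clicks clockwise. I turned it 60° to the stud, and the side picture afterwards showed the bar lined up with the lock's length.
- **Shackle:** I drew it out with the closed fingers inside the U until it hit its stop. The force rose to about 12 N with no more motion. The side picture fits a shackle drawn out the full 22 mm while the lock lay in the holder.
- **Lift:** I gripped the body across its 64 mm width (opening about 63 mm) at 100 N and raised it straight up. In the last checks:
  - The lock's centre was about 245–250 mm above the bench, worked out from the tool height and matched by the side camera to within 3 pixels.
  - The tool axis was vertical, and the side picture showed the lock level and open above the empty holder.
  - The wrist carried 7–9 N.
- **Bystanders:** none had visibly moved in the last pictures.

**Disagreements:**
- The network's first position for the lock was about 6–7 mm off my own fit of a lock outline to the pictures. I used my fit, and the grasps confirmed it.
- My outline sat 1–2 pixels high in the side camera, roughly what its calibration error explains.
- The network did not find the lock in the last top picture, because the arm hid it.

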